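# Scoop craft beads from the supply tray and hold the scoop level

## Robot

A 6-joint arm with a two-finger parallel gripper is mounted at the origin on a cart in front of the work surface, level with it; the furniture and walls round the work are solid. World frame = base frame: x ahead of the robot, y to its left, z up, the work surface at z = 0. Lengths are in mm, angles in rad, forces in N, time in s.
With the tool pointing down it reaches from about 325 to 875 mm from the base axis. Payload 4.4 kg.
Tool frame: the origin (TCP) lies on the centre line of the jaws, within the pads' length; the fingertips stand ahead of it and the grasp point (between the pads) lies 6 mm ahead of it (ctrl.tcp_to_tips is the z of the fingertips in the tool frame, in mm); z points along the fingers, y is the line along which they close (so a half turn about z gives the same grasp; the last joint's range is limited). The gripper opens to 85 mm and grips with 20 to 120 N. Pads are 22 mm wide; open, the fingers measure 114 mm over their backs; the gripper's body (76 mm by 85 mm) begins 54 mm behind the grasp point. The pads swing forward as they close: fully open they stand 13 mm farther back than shut.
Start: joints at [1.188, 0.207, 1.542, -0, 1.393, -0.15], TCP at [132.664, 559.489, 256.282] pointing down, gripper open.
Joint ranges: [-2.73, 2.73], [-0.86, 2.22], [0.23, 2.46], [-1.11, 4.25], [0.08, 2.63], [-2.82, 2.82]. Speed limits (rad/s): [2.79, 2.79, 3.14, 3.14, 3.14, 3.14].

## Interface

Orientations are given as a 3x3 rotation matrix whose columns are the frame's x, y, z axes.
In Python, from plant import ctrl, sensors, optics gives the robot as it stands. Calls block until the motion is done:
- ctrl.move_ptp(position, orientation): joint-space move of the TCP to a pose.
- ctrl.move_l(position, rot=None, vel=150, threshold=None): straight line of the TCP; rot=None keeps the orientation; vel is the mean speed in mm/s. With threshold (N) it stops when the force on the tool has changed by that much, and returns True; else False.
- ctrl.set_joints(angles): joint-space move.
- ctrl.gripper_to(opening, force=None): finger opening in mm; force is the grip in N (None keeps the last); returns when the fingers have stopped.
- ctrl.hold(seconds).
- ctrl.solve_ik(position, orientation): joint angles nearest the present ones, or None.
- sensors.read_state(): the state.
- optics.grab_frame(name): name is "scene" or "side" or "wrist"; returns (picture, depth): 384x512x3 uint8, red, green, blue; 384x512 float32, mm along the optical axis (not along the pixel's ray), 0 where there is no reading.
- optics.camera_params(name): a dict with "mtx" (3x3 intrinsics, pixels), "k1" (the pictures are not rectified: a ray, as slopes to the right and down, at radius r is drawn at 1 + k1 r^2 times it, then the intrinsics apply), "R" (3x3) and "t" (3): a world point X has camera coordinates R X + t; the wrist camera has in their place "T_tool_cam" (4x4, takes a point from camera to tool coordinates, whose origin is the TCP and whose axes are the flange's). Camera axes: x right, y down, z forward; pixel columns grow to the right and rows downward; lengths in mm; the calibration is good to about 2 mm. A picture is of the moment at which its call begins: read the wrist's pose just before it. camera_params takes no time and is no camera call.
A pose or a line that the arm cannot do raises ctrl.MotionError and nothing moves.
- ctrl.finish_job(): hands the job in; it is judged then, once.
The state is a dict: "t": time; "q": joint angles; "qvel": joint speeds; "tau": joint torques, N m; "eef_pos": TCP position; "eef_rot": TCP orientation; "force": force on the tool from outside, world axes, zero at the start; "wrist_torque": the same for the moment, N m; "grip_width": finger opening in mm; "grasp_force": force on a finger pad.
Only numpy, scipy, OpenCV 4.12 (cv2) and the standard library are available. Lean on these libraries where they do the work, as an engineer would, in place of code of your own. Each camera call takes 0.05 s, during which the arm holds its last target. There are 200 camera calls.

## Task

Take the scoop by its upright grip, scoop at least three of the six beads out of the grey supply tray with it (never touching the beads with the fingers), and lift the loaded scoop until it is about a hand's breadth clear of the tray's rim. Finish while still holding it there in the air, level and still: do not put it down or let go, spill no bead outside the tray, and leave the other things alone.

Things in the scene. Friction and masses are not known exactly. Their poses are not given: they have to be found in the camera images.
- scoop: Aluminium bench scoop, about 140 g, like a small dustpan, with an upright black rubber grip at its back. Origin: centre of the pan's underside; z up; its -x is the MOUTH side, +x the grip side. 82 mm wide (y), from x = -45 mm (lip) to +54 mm (back of the grip), 140 mm high. Side walls 17, then 30 mm high, begin 24 mm behind the lip's edge; back wall 34 mm high at x = +40 mm.
- scoop_grip (a point): Centre of the scoop's upright grip: x = +46 mm, 115 mm above the underside. The grip bar is upright, 16 mm (scoop x) by 28 mm (scoop y), rubber from 84 to 140 mm above the underside. Take it here from above, one finger in front and one behind (or across the 28 mm).
- scoop_lip (a point): Middle of the lip's front edge, on the underside plane (scoop x = -45 mm). The lip ramps from 1 mm at the edge up to a crest 4 mm high 7.5 mm behind it; from there the floor falls gently (2 degrees) to the back wall, so beads past the crest roll to the back and stay there while the scoop is level.
- scoop_pan (a point): Middle of the scoop's pan, 13 mm above its underside, at scoop x = +2 mm; beads carried in the pan have their centres within 52 mm of it.
- tray: Grey steel supply tray fixed to the worktop, 218 mm (x) by 98 mm (y), 36 mm high, walls and floor 4 mm thick (inside 210 by 90 mm, floor 4 mm above the worktop). Origin: centre of its underside. At the start all beads lie in its -x half, their centres at x = -32 mm or beyond; the +x half is empty, so the scoop can be lowered there, mouth to -x.
- tray_end (a point): Foot of the inner face of the tray's -x end wall, in its middle (105 mm from the tray's centre, at floor height): beads can be scooped up against this wall by running the lip's edge along the floor right up to it (beads may jam against it: back off a little and push on), then lifting straight up.
- bead_1: Round glazed red craft bead, diameter 22 mm, 12 g, slippery, rolls. Origin at its centre.
- bead_2: Round glazed blue craft bead, diameter 22 mm, 12 g, slippery, rolls. Origin at its centre.
- bead_3: Round glazed yellow craft bead, diameter 22 mm, 12 g, slippery, rolls. Origin at its centre.
- bead_4: Round glazed green craft bead, diameter 22 mm, 12 g, slippery, rolls. Origin at its centre.
- bead_5: Round glazed orange craft bead, diameter 22 mm, 12 g, slippery, rolls. Origin at its centre.
- bead_6: Round glazed white craft bead, diameter 22 mm, 12 g, slippery, rolls. Origin at its centre.
- glue_blue: Glue stick with blue cap, 27 mm diameter, 106 mm high, standing at the left; bystander. Origin: centre of its underside.
- notes: Pad of sticky notes, 75 x 75 x 20 mm, at the right; bystander. Origin: centre of its underside.
- marker: Black-capped white marker, 17 x 135 x 16 mm, lying at the right; bystander. Origin: centre of its underside.

How it is judged (in metres and radians):
At the end, for the whole second after the job is handed in: Scoop gripped, underside over 0.10 m above the worktop, z axis within 0.17 rad of vertical, slower than 0.03 m/s and 0.2 rad/s, not touching the tray; at least three beads in its pan (centres within 52 mm of scoop_pan), every other bead in the tray (height (world z) of scoop above 0.1 m and angle between scoop's own z axis and vertical below 0.17 rad and linear speed of scoop below 0.03 m/s and angular speed of scoop below 0.2 rad/s and contact force between the fingers and scoop above 1 N and contact force between scoop and tray below 0.1 N and (distance between each of bead_1, bead_2, bead_3 and scoop_pan below 0.052 m or distance between each of bead_1, bead_2, bead_4 and scoop_pan below 0.052 m or distance between each of bead_1, bead_2, bead_5 and scoop_pan below 0.052 m or distance between each of bead_1, bead_2, bead_6 and scoop_pan below 0.052 m or distance between each of bead_1, bead_3, bead_4 and scoop_pan below 0.052 m or distance between each of bead_1, bead_3, bead_5 and scoop_pan below 0.052 m or distance between each of bead_1, bead_3, bead_6 and scoop_pan below 0.052 m or distance between each of bead_1, bead_4, bead_5 and scoop_pan below 0.052 m or distance between each of bead_1, bead_4, bead_6 and scoop_pan below 0.052 m or distance between each of bead_1, bead_5, bead_6 and scoop_pan below 0.052 m or distance between each of bead_2, bead_3, bead_4 and scoop_pan below 0.052 m or distance between each of bead_2, bead_3, bead_5 and scoop_pan below 0.052 m or distance between each of bead_2, bead_3, bead_6 and scoop_pan below 0.052 m or distance between each of bead_2, bead_4, bead_5 and scoop_pan below 0.052 m or distance between each of bead_2, bead_4, bead_6 and scoop_pan below 0.052 m or distance between each of bead_2, bead_5, bead_6 and scoop_pan below 0.052 m or distance between each of bead_3, bead_4, bead_5 and scoop_pan below 0.052 m or distance between each of bead_3, bead_4, bead_6 and scoop_pan below 0.052 m or distance between each of bead_3, bead_5, bead_6 and scoop_pan below 0.052 m or distance between each of bead_4, bead_5, bead_6 and scoop_pan below 0.052 m) and (distance between bead_1 and scoop_pan below 0.052 m or (x of bead_1 in the frame of tray between -0.105 and 0.105 m and y of bead_1 in the frame of tray between -0.045 and 0.045 m and height (world z) of bead_1 below 0.045 m)) and (distance between bead_2 and scoop_pan below 0.052 m or (x of bead_2 in the frame of tray between -0.105 and 0.105 m and y of bead_2 in the frame of tray between -0.045 and 0.045 m and height (world z) of bead_2 below 0.045 m)) and (distance between bead_3 and scoop_pan below 0.052 m or (x of bead_3 in the frame of tray between -0.105 and 0.105 m and y of bead_3 in the frame of tray between -0.045 and 0.045 m and height (world z) of bead_3 below 0.045 m)) and (distance between bead_4 and scoop_pan below 0.052 m or (x of bead_4 in the frame of tray between -0.105 and 0.105 m and y of bead_4 in the frame of tray between -0.045 and 0.045 m and height (world z) of bead_4 below 0.045 m)) and (distance between bead_5 and scoop_pan below 0.052 m or (x of bead_5 in the frame of tray between -0.105 and 0.105 m and y of bead_5 in the frame of tray between -0.045 and 0.045 m and height (world z) of bead_5 below 0.045 m)) and (distance between bead_6 and scoop_pan below 0.052 m or (x of bead_6 in the frame of tray between -0.105 and 0.105 m and y of bead_6 in the frame of tray between -0.045 and 0.045 m and height (world z) of bead_6 below 0.045 m))); the arm keeps its last pose, push and grip.
It fails at once if the gripper's fingers touch a bead (contact force between the fingers and bead_1 above 0.5 N or contact force between the fingers and bead_2 above 0.5 N or contact force between the fingers and bead_3 above 0.5 N or contact force between the fingers and bead_4 above 0.5 N or contact force between the fingers and bead_5 above 0.5 N or contact force between the fingers and bead_6 above 0.5 N).
It fails at once if a bystander (glue stick, sticky notes, marker) is shifted by more than 20 mm (distance of any of glue_blue, notes, marker from where it was at the start of the episode above 0.02 m).
It also fails if it takes over 58 s, if anything falls off the work surface, if the arm or the gripper's body presses on something with over 40 N, if the wrist force passes 120 N, or if a joint passes its speed limit or range.

## Working session

There is one attempt and no reset: what is moved stays moved. The work goes in short steps, each a Python script; the robot and the scene stay as the last script left them, time stands still between calls to the robot, and variables do not carry over. Pictures are saved under pics/ and viewed, at most 10 in all, crops included, and the job is handed in when it is done.

```bash
mkdir -p pics
cat > h.py <<'E'
import numpy as np, cv2
from plant import ctrl, sensors, optics
def grab(name):
    s=sensors.read_state(); im,d=optics.grab_frame(name); p=optics.camera_params(name)
    if 'R' in p: R,t=np.array(p['R']),np.array(p['t'])
    else:
        T=np.array(p['T_tool_cam']); W=np.eye(4); W[:3,:3]=s['eef_rot']; W[:3,3]=s['eef_pos']
        M=np.linalg.inv(W@T); R,t=M[:3,:3],M[:3,3]
    return im,d,np.array(p['mtx']),p['k1'],R,t
def cloud(im,d,K,k1,R,t):
    v,u=np.mgrid[:d.shape[0],:d.shape[1]]
    pts=np.stack([u,v],-1).reshape(-1,1,2).astype(float)
    n=cv2.undistortPoints(pts,K,np.array([k1,0,0,0.]))[:,0]
    c=np.c_[n,np.ones(len(n))]*d.reshape(-1,1)
    X=(c-t)@R
    X[d.reshape(-1)==0]=np.nan
    return X.reshape(d.shape+(3,))
E
python3 - <<'E'
from h import *
o=[]
for n in ("scene","side"):
    g=grab(n); cv2.imwrite(f"pics/{n}0.png",cv2.cvtColor(g[0],cv2.COLOR_RGB2BGR)); np.save(n+"0.npy",cloud(*g))
    R,t=g[4:]; print(n,-R.T@t,R[2])
print(sensors.read_state(),ctrl.tcp_to_tips)
E
```

```text
scene [-419.6547339  -628.18758018  664.10220435] [ 0.75927475  0.43498625 -0.48403389]
side [-73.84938694 870.6535831  652.89188051] [ 0.44321778 -0.77113734 -0.45706148]
{'t': 0.1, 'q': array([ 1.18750655e+00,  2.07396590e-01,  1.54283332e+00, -8.40437632e-06,
        1.39350631e+00, -1.50519663e-01]), 'qvel': array([-0.00124498,  0.00023579, -0.00400307, -0.00078466,  0.00082022,
        0.00134615]), 'tau': array([-1.16024508e-03, -3.84088039e+01, -2.92549860e+01, -3.14064728e-04,
        4.80754316e-03,  5.96453447e-06]), 'eef_pos': array([132.41832264, 558.88325334, 255.1961897 ]), 'eef_rot': array([[-9.73031356e-01,  2.30671520e-01, -7.93962326e-04],
       [ 2.30672673e-01,  9.73029369e-01, -1.99111553e-03],
       [ 3.13255016e-04, -2.12056326e-03, -9.99997703e-01]]), 'force': array([-0.02869537,  0.18238108, -0.17670504]), 'wrist_torque': array([-0.02461196,  0.01455791, -0.01298139]), 'grasp_force': 0.0, 'grip_width': 85.5316033982851} 25.0
```

View pics/scene0.png

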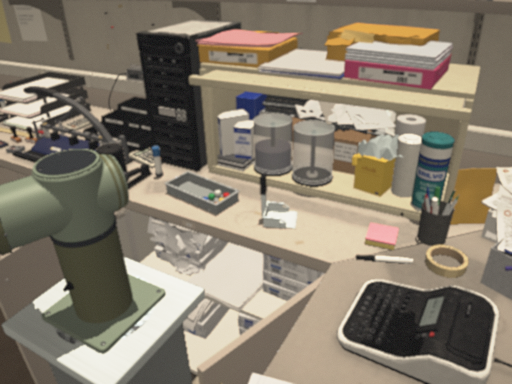

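View pics/side0.png

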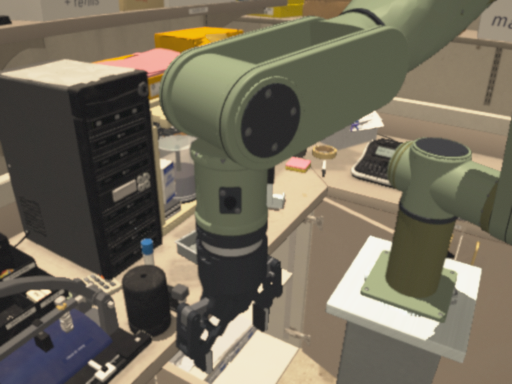

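The scene view shows the tray at about (203,193), its beads at the right end (210–228,195), and the scoop at (275,212) with its grip at (264,190). The side view is blocked by the arm.

Run:
```python
import numpy as np,cv2
X=np.load("scene0.npy")
for n,(u,v) in dict(t_left=(168,190),t_back=(190,177),t_r=(238,197),t_f=(207,211),bead=(212,195),griptop=(263,176),gripmid=(264,190),pan=(275,217),lipR=(296,218),glue=(157,155),notes=(381,233),marker=(385,258),shelfedge=(330,92),paper=(284,217)).items(): print(n,X[v,u].round())
im=cv2.imread("pics/scene0.png")
cv2.imwrite("pics/c1.png",cv2.resize(im[150:250,150:310],None,fx=5,fy=5,interpolation=cv2.INTER_CUBIC))
# top-down map
P=X.reshape(-1,3); m=(P[:,2]>5)&(P[:,2]<200)
m=np.isfinite(P).all(1)&(P[:,2]>-10)&(P[:,2]<160)&(P[:,0]>250)&(P[:,0]<750)&(P[:,1]>-150)&(P[:,1]<500)
# map: col = 500-y , row=750-x
C=im.reshape(-1,3)
out=np.zeros((500,650,3),np.uint8)
for p,c in zip(P[m],C[m]): cv2.circle(out,(int(500-p[1]),int(750-p[0])),2,c.tolist(),-1)
cv2.imwrite("pics/top.png",out)
```

```text
t_left [452. 192.  12.]
t_back [549. 178.  15.]
t_r [511. -31.  14.]
t_f [422.  23.  -1.]
bead [472.  37.  24.]
griptop [ 456. -149.  139.]
gripmid [ 452. -153.  100.]
pan [ 478. -173.    3.]
lipR [ 504. -226.    1.]
glue [527. 289.  82.]
notes [ 509. -464.   22.]
marker [ 423. -497.   14.]
shelfedge [ 589. -275.  348.]
paper [ 488. -196.    5.]
```

View pics/c1.png

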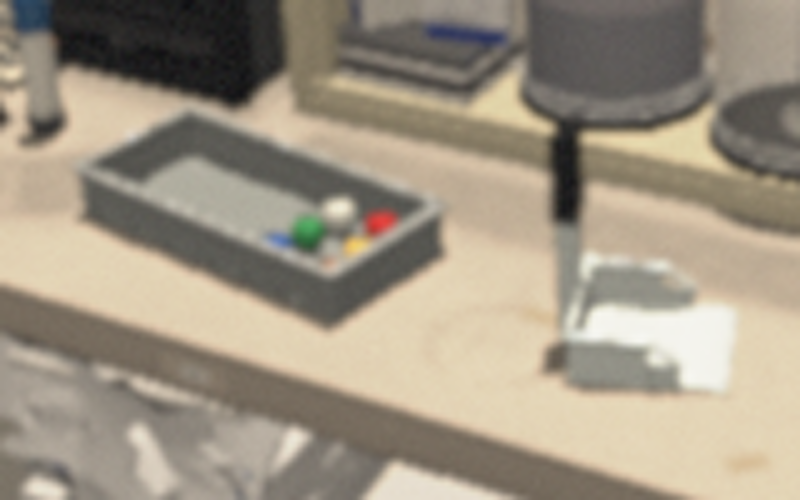

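View pics/top.png

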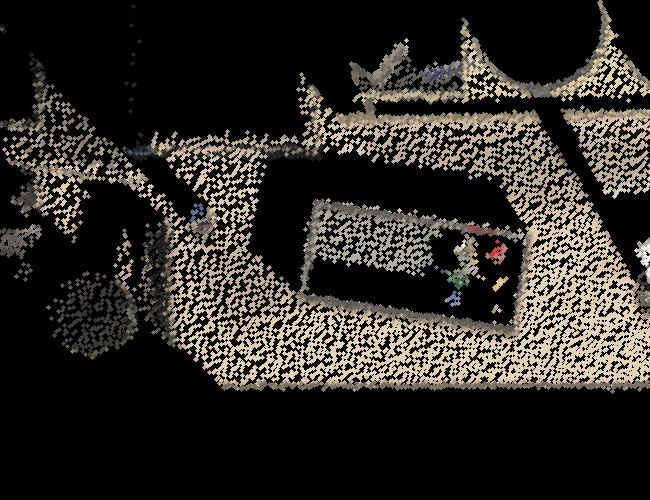

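Tray centre is about (484,85) with its +x axis along about (0.155,0.988). The scoop is near (470,-180), mouth towards -y. Next I'll take wrist views from above both.

Run:
```python
from h import *
print(np.array(optics.camera_params("wrist")["T_tool_cam"]).round(2).tolist())
def rot(yaw):
    y=np.array([np.cos(yaw),np.sin(yaw),0]); z=np.array([0,0,-1.]); return np.c_[np.cross(y,z),y,z]
ims=[]
for n,p in (("tray",(450,85,340)),("scoop",(450,-175,340))):
    ctrl.move_ptp(p,rot(np.radians(81))); ctrl.hold(0.3)
    g=grab("wrist"); X=cloud(*g); np.save(n+"1.npy",X); np.save(n+"1im.npy",g[0])
    ims.append(cv2.cvtColor(g[0],cv2.COLOR_RGB2BGR))
cv2.imwrite("pics/w1.png",cv2.resize(np.vstack(ims),None,fx=.78,fy=.78))
print(sensors.read_state()['t'],sensors.read_state()['q'])
```

```text
[[0.0, -0.95, -0.3, 75.54], [1.0, 0.0, 0.0, 0.7], [-0.0, -0.3, 0.95, -118.24], [0.0, 0.0, 0.0, 1.0]]
3.8917 [-5.48683877e-01 -4.89598078e-02  1.64370506e+00  6.56446038e-05
  1.54660484e+00 -1.96401877e+00]
```

View pics/w1.png

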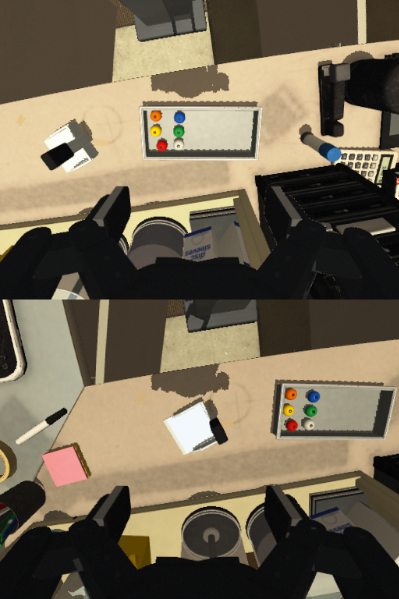

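The wrist views show the tray with six beads in two columns at its -y end. The scoop's pan is at (188,428) and its grip at (218,430) in the lower half, with the mouth to -y. I'll fit the poses from the depth clouds.

Run:
```python
import numpy as np,cv2
def box(m,X):
    r=cv2.minAreaRect(X[m][:,:2].astype(np.float32)); return [np.round(a,1) for a in cv2.boxPoints(r)],r,m.sum()
X=np.load("tray1.npy"); z=X[...,2]
tr=(X[...,0]>400)&(X[...,0]<570)&(X[...,1]>-45)&(X[...,1]<220)
print("tray rim",box(tr&(z>30)&(z<42),X), "z",np.nanmedian(z[tr&(z>30)&(z<42)]), "floor",np.nanmedian(z[tr&(z<10)&(abs(X[...,0]-484)<20)&(X[...,1]>80)&(X[...,1]<160)]), "table",np.nanmedian(z[(abs(X[...,0]-400)<10)&(abs(X[...,1]-85)<50)]))
for n in ("scoop1","tray1"):
    X=np.load(n+".npy"); z=X[...,2]; s=(X[...,0]>380)&(X[...,0]<560)&(X[...,1]>-260)&(X[...,1]<-90)
    g=s&(z>134)&(z<150); print(n,"grip",box(g,X),np.median(X[g],0))
    print(" pan",box(s&(z>24)&(z<40),X), np.nanmedian(z[s&(z<8)&(z>1.5)]))
    im=np.load(n+"im.npy").astype(int); 
    if n=="scoop1":
        w=s&(im.min(-1)>170)&(z<45); print(" white",box(w,X))
        cv2.imwrite("pics/sc.png",0*im+im[...,::-1]) 
X=np.load("tray1.npy");im=np.load("tray1im.npy");hsv=cv2.cvtColor(im,cv2.COLOR_RGB2HSV)
b=(tr&(X[...,2]>8)&(X[...,2]<30)&(hsv[...,1]>140)).astype(np.uint8)
n,l,st,c=cv2.connectedComponentsWithStats(b)
for i in range(1,n):
    if st[i,4]>20: print("bead",np.median(X[l==i],0).round(),X[l==i][:,2].max().round(),np.median(im[l==i],0))
```

```text
tray rim ([array([415.9, -16.8], dtype=float32), array([519.5, -33.1], dtype=float32), array([554.5, 190.2], dtype=float32), array([450.9, 206.5], dtype=float32)], ((485.2015686035156, 86.70088958740234), (226.0507049560547, 104.81219482421875), 81.09000396728516), np.int64(2274)) z 36.356684311378245 floor 4.437475451381314 table 0.8429777901357984
scoop1 grip ([array([ 448., -141.], dtype=float32), array([ 453.1, -156. ], dtype=float32), array([ 479.4, -147.1], dtype=float32), array([ 474.3, -132.1], dtype=float32)], ((463.6712646484375, -144.02789306640625), (27.750247955322266, 15.875972747802734), 18.726852416992188), np.int64(357)) [ 462.5659731  -144.10810308  140.13119668]
 pan ([array([ 422.3, -152.3], dtype=float32), array([ 444.9, -214.8], dtype=float32), array([ 523.6, -186.4], dtype=float32), array([ 501.1, -124. ], dtype=float32)], ((472.9753723144531, -169.3793487548828), (83.71607971191406, 66.40432739257812), 19.815139770507812), np.int64(309)) 2.925473006304413
 white ([array([ 426.8, -161.2], dtype=float32), array([ 457. , -244.3], dtype=float32), array([ 544.5, -2
[... 457 characters left out ...]
.int64(328)) [ 463.11565209 -140.97241269  139.93687751]
 pan ([array([ 422.8, -150.5], dtype=float32), array([ 445.6, -214.3], dtype=float32), array([ 525.1, -185.8], dtype=float32), array([ 502.3, -122.1], dtype=float32)], ((473.9256286621094, -168.16818237304688), (84.453369140625, 67.68312072753906), 19.680944442749023), np.int64(496)) 2.633490092661458
bead [440.   9.  23.] 27.0 [235. 106.   0.]
bead [450.  52.  23.] 27.0 [ 24.   85.5 170. ]
bead [468.   2.  23.] 28.0 [244. 200.   0.]
bead [476.  46.  23.] 27.0 [ 31. 150.  56.]
bead [499.   8.  23.] 27.0 [211.  19.   9.][ WARN:0@0.035] global loadsave.cpp:1063 imwrite_ Unsupported depth image for selected encoder is fallbacked to CV_8U.
```

```bash
cat >> h.py <<'E'
def rot(yaw):
    y=np.array([np.cos(yaw),np.sin(yaw),0]); z=np.array([0,0,-1.]); return np.c_[np.cross(y,z),y,z]
E
python3 - <<'E'
from h import *
S=sensors.read_state
R=rot(np.radians(109.8)); c=np.array([463.7,-143.5])
ctrl.gripper_to(60)
ctrl.move_ptp([*c,220],R); ctrl.move_l([*c,119],vel=120,threshold=15)
print(S()['eef_pos'],S()['q'][5])
ctrl.gripper_to(5,80); s=S(); print(s['grip_width'],s['grasp_force'],s['force'],s['t'])
ctrl.move_l([*c,250],vel=100)
R=rot(np.radians(81.1)); d=np.array([np.cos(np.radians(81.1)),np.sin(np.radians(81.1))])
T=np.array([485.2,86.6]); p=T+d*(45+46)
ctrl.move_ptp([*p,250],R); ctrl.hold(.4)
s=S(); g=grab("wrist"); X=cloud(*g); np.save("w2.npy",X); np.save("w2im.npy",g[0])
g2=grab("scene"); np.save("s2.npy",cloud(*g2))
cv2.imwrite("pics/w2.png",cv2.cvtColor(np.hstack([g[0][:,60:452],g2[0][90:282,120:320].repeat(2,0).repeat(2,1)]),cv2.COLOR_RGB2BGR))
print(s['eef_pos'],s['q'],s['grip_width'],s['grasp_force'],s['force'],s['t'])
E
```

```text
[ 464.58486839 -144.02105992  120.05453383] -2.3949351139739283
15.06009348400813 78.36099028587341 [0.58673091 0.7987393  3.09185972] 6.2917
[499.44809895 175.97342643 250.0669462 ] [ 1.75271571e-01  1.15369794e-01  1.65995114e+00 -4.97074633e-05
  1.36617050e+00 -1.23922973e+00] 15.374630439137656 77.84019827842712 [-0.16961334 -0.77788613 -0.96723577] 9.375
```

View pics/w2.png

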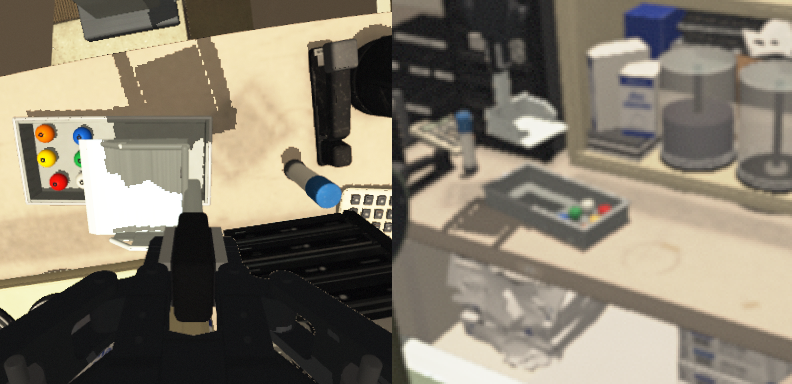

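The wrist view shows the scoop held over the tray's empty half, lip at about (85,185), with all six beads at (45–82,130–182). Next I'll measure the scoop's pose in the hand against the tray rim.

Run:
```python
import numpy as np,cv2
a=np.radians(81.1); d=np.array([np.cos(a),np.sin(a),0]); l=np.array([-np.sin(a),np.cos(a),0])
B=np.c_[d,l,[0,0,1]]
tcp=np.array([499.45,175.97,250.07])
for n in("w2","s2"):
    X=np.load(n+".npy").reshape(-1,3); X=X[np.isfinite(X).all(1)]
    O=tcp-46*d-np.array([0,0,120.05]); P=(X-O)@B
    m=(P[:,0]>-65)&(P[:,0]<48)&(abs(P[:,1])<60)&(P[:,2]>-20)&(P[:,2]<50); Q=P[m]
    print(n,m.sum(),"x",np.percentile(Q[:,0],[0.5,99.5]),"y",np.percentile(Q[:,1],[.5,99.5]))
    f=Q[(abs(Q[:,1])<33)&(Q[:,0]>-36)&(Q[:,0]<30)&(Q[:,2]<15)]
    if len(f)>20: print(" floor plane z=a+bx+cy",np.linalg.lstsq(np.c_[np.ones(len(f)),f[:,:2]],f[:,2],rcond=None)[0],"expect ~ 4-0.035*(x+37)")
    w=Q[Q[:,2]>22]; r=cv2.minAreaRect(w[:,:2].astype(np.float32)); print(" walls",len(w),r,"ymin/max",np.percentile(w[:,1],[1,99]),"z",np.percentile(w[:,2],[50,98]))
    lip=Q[(Q[:,0]<-38)&(abs(Q[:,1])<38)]; 
    for y0 in(-30,-10,10,30):
        k=lip[abs(lip[:,1]-y0)<8]; 
        if len(k):print("  lip y",y0,k[:,0].min().round(1))
    # tray
    T=(X-[485.2,86.6,0])@B; r=T[(T[:,2]>32)&(T[:,2]<40)&(abs(T[:,0])<120)&(abs(T[:,1])<58)]
    print(" tray",len(r),cv2.minAreaRect(r[:,:2].astype(np.float32)),np.percentile(r[:,0],[1,99]),np.percentile(r[:,1],[1,99]))
    for sgn in(-1,1):
        k=r[(r[:,1]*sgn>40)]
        if len(k)>30: print("  side",sgn,len(k),np.median(k[:,1]),"angle",np.degrees(np.polyfit(k[:,0],k[:,1],1)[0]))
    k=r[(r[:,0]<-98)]; print("  end",np.median(k[:,0]) if len(k) else None)
```

```text
w2 10149 x [-44.00891607  45.62432078] y [-40.48882722  41.99309899]
 floor plane z=a+bx+cy [ 4.02169246e+00 -3.24172423e-02  1.88676869e-04] expect ~ 4-0.035*(x+37)
 walls 1247 ((15.263113021850586, 0.47545623779296875), (65.35838317871094, 84.18975067138672), 0.7486098408699036) ymin/max [-40.94048685  42.17861954] z [32.62166983 44.85802132]
  lip y -30 -44.7
  lip y -10 -44.9
  lip y 10 -44.8
  lip y 30 -45.0
 tray 2867 ((-0.08586883544921875, -0.12970352172851562), (104.47116088867188, 225.24472045898438), 89.8353271484375) [-111.14403496  111.91707122] [-51.30028698  51.95716709]
  side -1 503 -47.39018983351682 angle 0.1720331520869378
  side 1 1404 48.23739511699675 angle -0.04170225289382549
  end -106.50124818476573
s2 700 x [-46.61675348  43.43626124] y [-40.86892604  44.83061456]
 floor plane z=a+bx+cy [ 2.62922752 -0.02291411  0.00483909] expect ~ 4-0.035*(x+37)
 walls 201 ((13.698776245117188, 2.4390830993652344), (85.71467590332031, 65.491455078125), 89.57698822021484) ymin/max [-39.48933721  44.83328836] z [29.8523202  48.11423638]
  lip y -30 -47.4
  lip y -10 -44.7
  lip y 10 -47.4
  lip y 30 -47.7
 tray 324 ((-2.6625289916992188, 2.0228309631347656), (108.5204086303711, 227.6337432861328), 89.90432739257812) [-114.99698806  109.61277077] [-51.63979758  55.2459542 ]
  side -1 117 -45.556682953487176 angle -0.24893747098737715
  side 1 127 51.17540471130744 angle -0.08571050228976519
  end -111.6524353618579
```

Run:
```python
from h import *
S=sensors.read_state
a=np.radians(81.1); d=np.array([np.cos(a),np.sin(a)]); T=np.array([485.2,86.6])
P=lambda lip,z: [*(T+d*(lip+45+46)),z]
ctrl.move_l(P(0,140),vel=90); ctrl.hold(.2); f0=S()['force']
print("touch",ctrl.move_l(P(0,119),vel=20,threshold=4)); s=S(); z=s['eef_pos'][2]; print(s['eef_pos'],s['force']-f0)
z=z+0.5
ctrl.move_l(P(0,z),vel=20)
for lip,v in ((-20,60),(-60,50),(-90,35),(-104,25)):
    h=ctrl.move_l(P(lip,z-0.5),vel=v,threshold=15); s=S()
    print(lip,h,((s['eef_pos'][:2]-T)@d-91).round(1),s['eef_pos'][2].round(2),(s['force']-f0).round(1),s['t'],s['grip_width'])
    if h: break
g=grab("wrist"); np.save("w3.npy",cloud(*g)); g2=grab("scene")
cv2.imwrite("pics/w3.png",cv2.cvtColor(np.hstack([g[0][:,60:452],g2[0][90:282,120:320].repeat(2,0).repeat(2,1)]),cv2.COLOR_RGB2BGR))
```

```text
touch True
[499.01041861 176.51047872 123.68493608] [-1.37328716  0.86606891  5.15937044]
-20 False -21.0 123.77 [ 0.3 -2.   1.3] 12.5583 14.849000550250933
-60 False -60.4 123.76 [-0.2 -0.8  1.8] 13.5083 15.184116531860692
-90 False -90.1 123.75 [0.8 2.3 3.7] 14.5167 15.355418128852083
-104 False -104.5 123.73 [1.1 0.7 4. ] 15.225 15.133915253483847
```

View pics/w3.png

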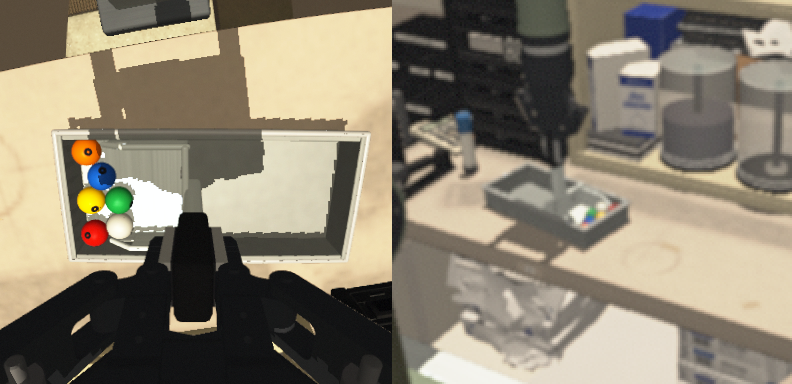

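The scoop reached the wall smoothly, and all six beads are on the lip or pan: (85,152), (102,177), (90,200), (118,200), (118,226), (94,233). I'll tilt the mouth up so they roll back, lift inside the tray and look again.

```bash
cat >> h.py <<'E'
a=np.radians(81.1); d=np.array([np.cos(a),np.sin(a),0]); T=np.array([485.2,86.6,0])
def pose(lip,under,tilt):
    """TCP pose: scoop lip at tray x, underside height (of the grip end), mouth-up tilt in deg, about back of underside"""
    Rt=cv2.Rodrigues(np.cross(-d,[0,0,1])*np.radians(tilt))[0]
    piv=T+d*(lip+91)+[0,0,under]
    return piv+Rt@np.array([0,0,119.9]),Rt@rot(a)
E
python3 - <<'E'
from h import *
S=sensors.read_state; f0=S()['force']
for lip,u,t,v in ((-104,4.5,3,15),(-104,5,8,15),(-103,14,8,15)):
    p,R=pose(lip,u,t); h=ctrl.move_l(p,R,vel=v,threshold=20); s=S(); print(h,p-s['eef_pos'],(s['force']-f0).round(1),s['t'])
ctrl.hold(.8)
g=grab("wrist"); np.save("w4.npy",cloud(*g)); g2=grab("scene")
cv2.imwrite("pics/w4.png",cv2.cvtColor(np.hstack([g[0][:,60:452],g2[0][90:282,120:320].repeat(2,0).repeat(2,1)]),cv2.COLOR_RGB2BGR))
E
```

```text
False [ 0.90711497 -0.08705575  0.79994318] [ 1.  -0.8 -5.8] 15.8917
False [ 0.02451282 -0.02252148  0.04116864] [-0.3 -1.3 -5.7] 16.7333
False [ 0.03999805 -0.01149105 -0.00456546] [ 0.1 -1.3 -6.9] 17.4833
```

View pics/w4.png

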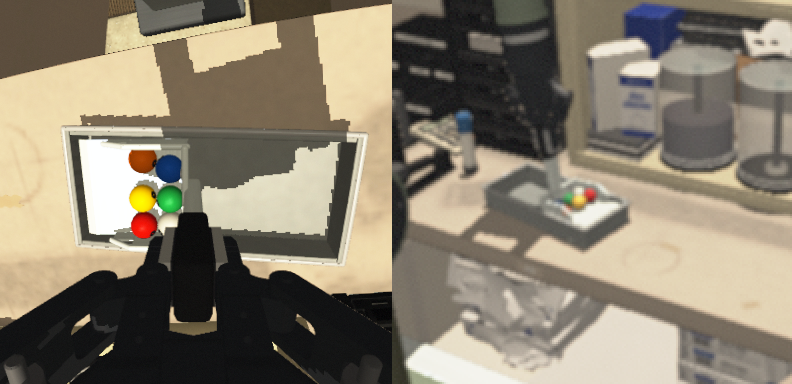

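All six beads are now in two rows against the back wall of the pan, at (142–170,160–226). I'll lift, level the scoop and check.

Run:
```python
from h import *
S=sensors.read_state
for lip,u,t,v in ((-100,50,8,40),(-95,135,8,60),(-95,140,1.5,8)):
    p,R=pose(lip,u,t); ctrl.move_l(p,R,vel=v)
ctrl.hold(1)
s=S(); print(s['eef_pos'],np.degrees(np.arccos(-s['eef_rot'][2,2])),s['grip_width'],s['grasp_force'],s['t'],abs(s['qvel']).max())
g=grab("wrist"); X=cloud(*g); hsv=cv2.cvtColor(g[0],cv2.COLOR_RGB2HSV)
O=T+d*(-95+45); O[2]=140; B=np.c_[d,np.cross([0,0,1],d),[0,0,1]]; Q=(X-O)@B
m=((abs(Q[...,2]-20)<12)&(abs(Q[...,0])<60)&(abs(Q[...,1])<50)&(hsv[...,1]>140)).astype(np.uint8)
n,l,st,c=cv2.connectedComponentsWithStats(m)
for i in range(1,n):
    if st[i,4]>60: print(np.median(Q[l==i],0).round(),np.median(g[0][l==i],0))
f=Q[(Q[...,2]<8)&(Q[...,2]>-10)&(abs(Q[...,1])<30)&(Q[...,0]>-36)&(Q[...,0]<-5)]
print("floor",np.linalg.lstsq(np.c_[np.ones(len(f)),f[:,:2]],f[:,2],rcond=None)[0])
g2=grab("scene")
cv2.imwrite("pics/w5.png",cv2.cvtColor(np.hstack([g[0][:,60:452],g2[0][90:282,120:320].repeat(2,0).repeat(2,1)]),cv2.COLOR_RGB2BGR))
```

```text
[485.0847954   85.74050409 259.88985958] 1.4993896511869644 15.534076748644171 77.90653824806213 24.0083 0.0016367118946233599
[20. 25. 23.] [30.5 52.  72. ]
[12. -6. 23.] [208.  96.  10.]
floor [ 5.19972627e+00 -5.22944881e-02 -1.30729488e-04]
```

View pics/w5.png

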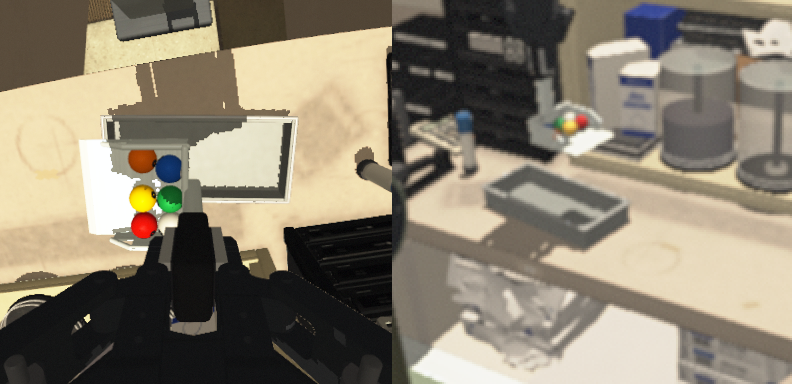

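All six beads are in the pan, centred within about 40 mm of its middle. The scoop is 1.5° off level, still, and about 100 mm above the rim, and the tray below is empty.

```bash
python3 -c "
from plant import ctrl
print(ctrl.finish_job())"
```

```text
the job is handed in; nothing more can be done
None
```

I handed the job in with the scoop held level and still about 100 mm above the tray's rim and all six beads in its pan; the judge's verdict was not shown.

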